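# Wind a plate viewer's head up with the coarse knob and centre the fine knob

### The job

Make the plate viewer ready for the next dish: turn the coarse knob (the wide outer one of the concentric pair on the sloping panel) clockwise until you feel its end stop, which takes the head all the way up, without turning the fine knob. Then turn only the fine knob (the narrow one in front) anticlockwise until its white line points straight up the panel at the long index tick, leaving the coarse knob at its stop, and let go. Do not push on the head, and leave the dish on the stage and the things around the viewer where they stand.

Things in the scene. Friction and masses are not known exactly. Their poses are not given: they have to be found in the camera images.
- viewer: plate viewer, fixed: grey base 250 (x) x 340 (y) x 16 mm, origin at its underside's centre, x away from the operator, y left, z up. At its right a wedge console 150 mm wide; its panel slopes 35 deg toward the operator: normal = knob axis (-0.574, 0, 0.819), up the panel (0.819, 0, 0.574) in this frame; the axis meets the panel at (-35, -85, 97.5) mm. Left: stage and column
- coarse_mid (a point): on the knob axis, 20 mm out of the panel, mid length of the coarse knob: the outer, wide one, a black ribbed disc 60 mm in diameter, from 6 to 34 mm above the panel. The panel round it is flat and bare for 85 mm up and down and 70 mm to each side. The point does not turn
- fine_mid (a point): on the knob axis, 50 mm out of the panel, mid length of the fine knob: the inner, narrow one, a black ribbed cylinder 28 mm in diameter, from 37 to 62 mm above the panel, so it stands 28 mm proud of the coarse knob's front face. The point does not turn
- panel_index (a point): long black index tick on the panel at 12 o'clock, 45 mm up the panel from the knob axis; shorter black ticks run round on both sides
- coarse_line (a point): end of the short white line on the coarse knob's front face, 24 mm from the axis and 34 mm out of the panel; turns with it
- fine_line (a point): end of the white line on the fine knob's front face, 13 mm from the axis and 62 mm out of the panel; turns with it
- coarse_knob (a joint): turn of the coarse knob, rad, growing clockwise seen from in front of the panel; starts at 0.2 to 1.2; a hard end stop lies somewhere between 2.5 and 3.3 and must be felt (there the knob stays and the fingers begin to slip). Needs 0.1 N m to turn, stays where left, lifts the head 14 mm per rad. 0 = its line points straight down the panel (6 o'clock). The knobs do not drag each other
- fine_knob (a joint): turn of the fine knob in rad, growing clockwise as seen from in front of the panel; 0 = its line points straight up the panel at the index tick; starts at 0.5 to 1.4. It needs about 0.03 N m and stays where it is left. It turns freely through 0 (no stop or detent there)
- head: grey head, about 140 mm long, with a black vertical lens barrel over the stage; rides on a 22 mm steel column that stands at (85, 85) mm of the viewer and ends at z = 312 mm. Origin on the column, 150 mm above the viewer's origin when the coarse knob reads 0; rises with that knob; gives way if pushed, so do not touch it
- dish: round clear dish with lid, 62 mm in diameter, 14 mm high, loose on the viewer's square white stage (top at z = 34 mm); origin under its centre
- cup: white lidded sample cup, 72 mm in diameter, 70 mm high, loose, near the viewer; origin under its centre
- small_bottle: small bottle with cap, 44 mm in diameter, 85 mm high, loose, near the viewer; origin under its centre
- tape: roll of tape, 96 mm in diameter, 25 mm high, lying in front of the console; origin under its centre
- tweezers: steel tweezers, 126 x 16 x 9 mm, lying in front of the viewer; origin under its centre
- brown_bottle: brown bottle with cap, 60 mm in diameter, 130 mm high, loose, on the bench to the right of the console; origin under its centre

How it is judged:
On the way, in this order (a step that is already met when the one before it is completed fails the run):
1. the coarse knob is at its end stop and the fine knob has not been turned (value of joint coarse_knob above 2.8 rad and distance of fine_line from where it was at the start of the episode below 0.004 m), for 0.2 s.
2. the fine knob's line points at the index tick, the coarse knob still at its stop (value of joint fine_knob between -0.12 and 0.12 rad and value of joint coarse_knob above 2.8 rad), for 0.2 s.
At the end, for the whole second after the job is handed in: the coarse knob rests at its end stop (within 0.1 rad), the fine knob's line points at the index tick (within 0.12 rad), the dish is still where it stood on the stage (within 15 mm) (all of step 2 and distance of dish from where it was at the start of the episode below 0.015 m); the robot touches nothing.
It fails at once if the fine knob is turned (its line's end moves over 4 mm, about 0.3 rad) while the coarse knob is not at its stop (distance of fine_line from where it was at the start of the episode above 0.004 m and value of joint coarse_knob below 2.8 rad).
It fails at once if the head is pushed (over 3 N) (contact force between any of the arm, the fingers and head above 3 N).
It fails at once if a thing standing round the viewer is shifted by over 20 mm (distance of any of cup, small_bottle, tape, tweezers, brown_bottle from where it was at the start of the episode above 0.02 m or distance of dish from where it was at the start of the episode above 0.015 m).
It also fails if it takes over 51 s, if anything falls off the work surface, if the arm or the gripper's body presses on something with over 40 N, if the wrist force passes 120 N, or if a joint passes its speed limit or range.

### The arm

A 7-joint arm with a two-finger parallel gripper is mounted at the origin on a cart in front of the work surface, level with it; the furniture and walls round the work are solid. World frame = base frame: x ahead of the robot, y to its left, z up, the work surface at z = 0. Lengths are in m, angles in rad, forces in N, time in s.
With the tool pointing down it reaches from about 0.425 to 0.875 m from the base axis. Payload 4.7 kg.
Tool frame: the origin (TCP) lies on the mounting face of the last link; the fingertips stand 182 mm ahead of it and the grasp point (between the pads) lies 164 mm ahead of it; z points along the fingers, y is the line along which they close (so a half turn about z gives the same grasp; the last joint's range is limited). The gripper opens to 87 mm and grips with 3 to 60 N. Pads are 19 mm wide; open, the fingers measure 117 mm over their backs; the gripper's body (75 mm by 190 mm) begins 51 mm behind the grasp point.
Start: joints at [-1.308, 0.321, -0.07, 1.45, 0.023, 1.371, -0.057], TCP at [0.16, 0.63, 0.405] pointing down, gripper open.
Joint ranges: [-2.86, 2.86], [-0.3, 2.09], [-1.38, 1.24], [0.06, 2.45], [-1.56, 4.7], [0.09, 2.05], [-2.69, 2.69]. Speed limits (rad/s): [2.57, 2.57, 3.14, 3.14, 3.14, 3.14, 3.14].

### API

Orientations are given as [roll, pitch, yaw] about the fixed x, y, z axes, in that order (R = Rz(yaw) Ry(pitch) Rx(roll)).
In Python, from plant import arm gives the robot as it stands. The module is installed in compiled form; this text tells all that it offers.
- The arm moves only by the shell command python3 -m creep 'ROWS' [FORCE]. ROWS is a JSON object of lists of equal length, an entry for each row: "fingers": the opening, from 0 (shut) to 1 (fully open); "xyz": the shift along the tool's x, y, z as a fraction of full scale, a list of three; "dr": the turn, a rotation vector about the tool's x, y, z as a fraction of full scale, a list of three. A call has 1 to 10 rows; each row shifts and turns the commanded pose from where the row before left it, along the tool's axes as they then stand; what a row does not reach is not made up. Full scale, the value 1, is 0.15 m for a shift and 90 degrees for a turn. A row lasts 1/8 s, in which the tool goes at most 62.5 mm and 10.7 degrees, less where a joint would pass 70% of its speed; a pose out of reach is approached as far as the arm can. A call with a number of a shift or a turn outside -1 to 1 is refused whole. A call with a gripper value outside its range is refused whole. The fingers move at their own pace and stop on an object; FORCE is the grip in N (left out, the last holds). Time passes only in rows, so rows that do not move let the fingers close. It gives the time, the measured TCP pose, the force, the opening and the grip force at its end, in the units of the state.
- arm.observe(): the state, without advancing time (a new reading comes with each control period).
- arm.capture(name): name is "side" or "top" or "wrist"; returns a dict with "frame" (480x640x3 uint8, blue, green, red), "intrinsics" (3x3 intrinsics, pixels), "R" (3x3) and "t" (3): a world point X has camera coordinates R X + t; the wrist camera has in their place "T_tool_cam" (4x4, takes a point from camera to tool coordinates, whose origin is the TCP and whose axes are the flange's). Camera axes: x right, y down, z forward; pixel columns grow to the right and rows downward; lengths in m; the calibration is good to about 2 mm. The wrist camera is an equidistant fisheye: a pixel r from the principal point sees the ray r / f radians off the axis. A picture is of the moment at which its call begins: read the wrist's pose just before it. There is no depth.
- arm.job_done(): hands the job in; it is judged then, once.
The state is a dict: "time": time; "qpos": joint angles; "qd": joint speeds; "joint_efforts": joint torques, N m; "tcp_pos": TCP position; "orientation": TCP orientation; "contact_force": force on the tool from outside, world axes, zero at the start; "wrist_torque": the same for the moment, N m; "finger_gap": finger opening in m; "grasp_force": force on a finger pad.
Only numpy, scipy, OpenCV 4.12 (cv2) and the standard library are available. Lean on these libraries where they do the work, as an engineer would, in place of code of your own. Each camera call takes 0.05 s, during which the arm holds its last target. There are 200 camera calls.

## Working session

There is one attempt and no reset: what is moved stays moved. The work goes in short steps, Python scripts to look and compute and a shell command to move; the robot and the scene stay as the last step left them, time stands still between calls to the robot, and variables do not carry over. Pictures are saved under pics/ and viewed, at most 10 in all, crops included, and the job is handed in when it is done.

```bash
mkdir -p pics; python3 - <<'E'
from plant import arm
import cv2,numpy as np
print(arm.observe())
for n in("side","top"):
    c=arm.capture(n);cv2.imwrite(f"pics/{n}0.png",c["frame"]);np.savez(f"{n}0.npz",**{k:v for k,v in c.items()})
    print(n,c["intrinsics"],c["R"],c["t"])
E
```

```text
{'time': 0.0, 'qpos': array([-1.30788856,  0.32182369, -0.07006095,  1.45171211,  0.02261822,
        1.37077689, -0.0569089 ]), 'qd': array([ 1.12740077e-03, -3.40593025e-04,  5.88868758e-04,  3.62647579e-04,
       -1.91029605e-03,  2.57713346e-04, -2.06603623e-05]), 'joint_efforts': array([ 4.14947754e-04, -4.91282988e+01, -4.03995272e-01, -3.12522161e+01,
       -6.41465862e-02,  4.35140566e-02,  1.51368263e-04]), 'tcp_pos': array([0.16005668, 0.62976616, 0.40364191]), 'orientation': array([-3.13966309e+00,  1.24660322e-04,  2.89278857e+00]), 'contact_force': array([-0.61515921,  0.19439905, -0.12210468]), 'wrist_torque': array([-0.02680206, -0.03870203,  0.01819327]), 'grasp_force': 0.0, 'finger_gap': 0.08723447468289984}
side [[436.42113096   0.         305.94763921]
 [  0.         436.42113096 239.60336455]
 [  0.           0.           1.        ]] [[ 0.86104445 -0.50847934 -0.00715606]
 [-0.30539256 -0.50578873 -0.80679188]
 [ 0.40661755  0.69686908 -0.59079239]] [-0.49601515  0.30823119  0.6413582 ]
top [[585.63824242   0.         324.65688318]
 [  0.         585.63824242 234.2871561 ]
 [  0.           0.           1.        ]] [[-0.00687512 -0.99988939  0.0131884 ]
 [-0.99717126  0.00586807 -0.07493362]
 [ 0.07484794 -0.01366627 -0.99710131]] [0.0333204  0.5862824  1.43367379]
```

View pics/side0.png

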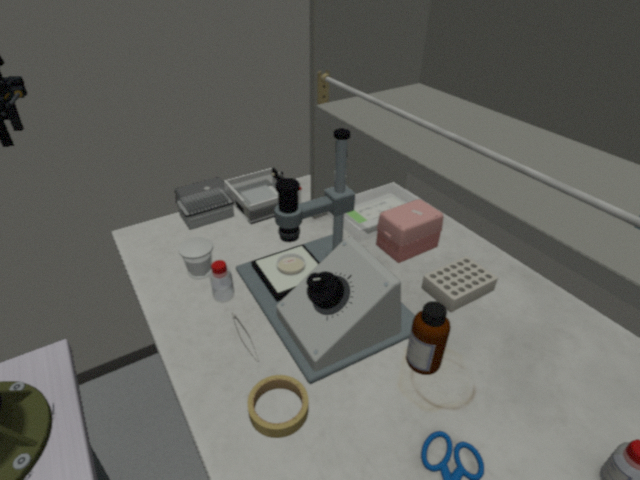

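View pics/top0.png

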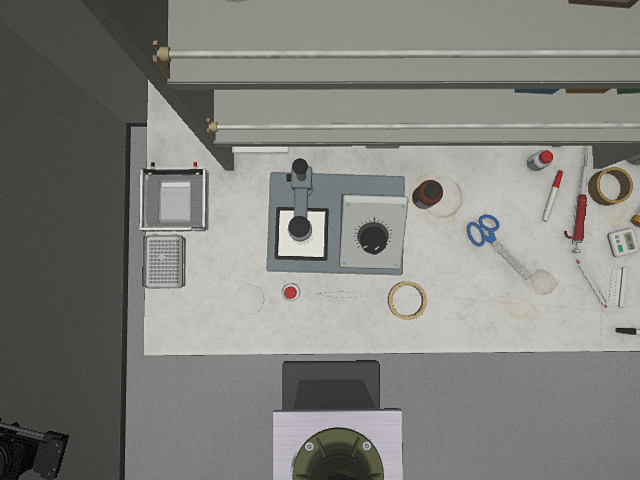

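The side view shows the viewer with its knob pair at about (327,289). In the top view the knob is at about (373,236), and the base's corners are at about (270,172), (405,177), (403,272) and (267,270). Next I'll measure the base pose and look at the knobs up close.

```bash
cat > h.py <<'E'
import numpy as np,cv2
def load(n): return dict(np.load(n))
def ray(c,uv):
    d=np.linalg.inv(c["intrinsics"])@np.array([*uv,1.]); R=c["R"]; return -R.T@c["t"],R.T@d
def onz(c,uv,z):
    o,d=ray(c,uv); return o+d*(z-o[2])/d[2]
def proj(c,X):
    p=c["intrinsics"]@(c["R"]@np.asarray(X)+c["t"]); return p[:2]/p[2]
E
python3 - <<'E'
from h import *
c=load("top0.npz");f=c["frame"];s=load("side0.npz")
print([f[y,x].tolist() for x,y in((272,220),(330,185),(400,185),(310,267),(360,220),(250,220))])
hsv=cv2.cvtColor(f,cv2.COLOR_BGR2HSV)
m=((hsv[...,1]>30)&(hsv[...,0]>90)&(hsv[...,0]<125)).astype(np.uint8)
m[:, :255]=0;m[:,415:]=0;m[:165]=0;m[285:]=0
# sub-edges: outer boundary of mask
def fit(p):
    p=np.array(p,float)
    for _ in range(3):
        vx,vy,x0,y0=cv2.fitLine(p.astype(np.float32),cv2.DIST_HUBER,0,.01,.01).ravel()
        d=abs((p[:,0]-x0)*vy-(p[:,1]-y0)*vx);p=p[d<1.2]
    return np.cross([x0,y0,1],[x0+vx,y0+vy,1]),len(p)
L,n1=fit([(np.where(m[y])[0].min()-.5,y) for y in range(190,262)])
R,n2=fit([(np.where(m[y])[0].max()+.5,y) for y in range(190,262) if m[y].any()])
F,n3=fit([(x,np.where(m[:,x])[0].max()+.5) for x in range(275,398)])
B,n4=fit([(x,np.where(m[:,x])[0].min()-.5) for x in list(range(276,288))+list(range(318,398))])
print(n1,n2,n3,n4)
P=[]
for n,a,b in(("LF",L,F),("LB",L,B),("RB",R,B),("RF",R,F)):
    q=np.cross(a,b);q=q[:2]/q[2];X=onz(c,q,.016);P.append(X);print(n,q,X)
P=np.array(P);print("sides",[np.linalg.norm(P[i]-P[(i+1)%4]) for i in range(4)])
ctr=P.mean(0);xa=(P[1]+P[2]-P[0]-P[3]);yaw=np.arctan2(xa[1],xa[0]);ya=(P[0]+P[1]-P[2]-P[3]);print("ctr",ctr,"yaw",yaw,np.arctan2(-ya[0],ya[1]))
Rz=cv2.Rodrigues(np.array([0,0,yaw]))[0]
for n,h in(("coarse",.034),("fine",.062)):
    X=Rz@(np.array([-.035,-.085,.0975])+h*np.array([-.574,0,.819]))+[ctr[0],ctr[1],0]
    print(n,X,proj(c,X),proj(s,X))
a=cv2.resize(f[200:275,335:415],None,fx=5,fy=5,interpolation=cv2.INTER_CUBIC)
b=cv2.resize(s["frame"][255:330,285:365],None,fx=5,fy=5,interpolation=cv2.INTER_CUBIC)
cv2.imwrite("pics/crop.png",np.hstack([a,b]))
E
```

```text
[[124, 123, 112], [122, 120, 113], [128, 124, 116], [126, 124, 118], [159, 166, 163], [190, 196, 196]]Traceback (most recent call last):
  File "<stdin>", line 14, in <module>
    return umr_minimum(a, axis, None, out, keepdims, initial, where)
ValueError: zero-size array to reduction operation minimum which has no identity
```

```bash
cat > base.py <<'E'
from h import *
c=load("top0.npz");f=c["frame"];s=load("side0.npz")
g=cv2.medianBlur(cv2.cvtColor(f,cv2.COLOR_BGR2GRAY),3)
m=(g<157).astype(np.uint8)
m[:, :255]=0;m[:,410:]=0;m[:160]=0;m[285:]=0
k,lab,st,_=cv2.connectedComponentsWithStats(m);m=(lab==1+st[1:,4].argmax())
def fit(p):
    p=np.array(p,float)
    for _ in range(3):
        vx,vy,x0,y0=cv2.fitLine(p.astype(np.float32),cv2.DIST_HUBER,0,.01,.01).ravel()
        d=abs((p[:,0]-x0)*vy-(p[:,1]-y0)*vx);p=p[d<1.2]
    return np.cross([x0,y0,1],[x0+vx,y0+vy,1]),len(p)
L,n1=fit([(np.where(m[y])[0].min()-.5,y) for y in range(190,262)])
R,n2=fit([(np.where(m[y])[0].max()+.5,y) for y in range(180,194)]+[(np.where(m[y])[0].max()+.5,y) for y in range(215,266)])
F,n3=fit([(x,np.where(m[:,x])[0].max()+.5) for x in range(275,398)])
B,n4=fit([(x,np.where(m[:,x])[0].min()-.5) for x in list(range(276,288))+list(range(318,398))])
print(n1,n2,n3,n4)
P=[]
for n,a,b in(("LF",L,F),("LB",L,B),("RB",R,B),("RF",R,F)):
    q=np.cross(a,b);q=q[:2]/q[2];X=onz(c,q,.016);P.append(X);print(n,q,X)
P=np.array(P);print("sides",[np.linalg.norm(P[i]-P[(i+1)%4]) for i in range(4)])
ctr=P.mean(0);xa=(P[1]+P[2]-P[0]-P[3]);yaw=np.arctan2(xa[1],xa[0]);ya=(P[0]+P[1]-P[2]-P[3]);print("ctr",ctr,"yaw",yaw,np.arctan2(-ya[0],ya[1]))
Rz=cv2.Rodrigues(np.array([0,0,yaw]))[0]
for n,h in(("coarse",.034),("fine",.062)):
    X=Rz@(np.array([-.035,-.085,.0975])+h*np.array([-.574,0,.819]))+[ctr[0],ctr[1],0]
    print(n,X,proj(c,X),proj(s,X))
a=cv2.resize(f[200:275,335:415],None,fx=5,fy=5,interpolation=cv2.INTER_CUBIC)
b=cv2.resize(s["frame"][255:330,285:365],None,fx=5,fy=5,interpolation=cv2.INTER_CUBIC)
cv2.imwrite("pics/crop.png",np.hstack([a,b]))
E
python3 base.py
```

```text
72 6 123 92
LF [265.91396601 271.11402596] [0.4961836  0.17582927 0.016     ]
LB [269.3751012 171.0725556] [0.74699727 0.16730299 0.016     ]
RB [210.96041686 169.04976789] [0.75278021 0.31373475 0.016     ]
RF [474.53837806 277.13950968] [ 0.47772534 -0.34297665  0.016     ]
sides [np.float64(0.25095855282279217), np.float64(0.1465459065567951), np.float64(0.71198667920419), np.float64(0.5191341680906475)]
ctr [0.61842161 0.07847259 0.016     ] yaw 0.889206785763941 -0.03402608015886447
coarse [ 0.65008363 -0.01741542  0.125346  ] [345.32766991 203.46184129] [344.12786249 248.85942706]
fine [ 0.63995782 -0.02989649  0.148278  ] [351.33251042 206.56580878] [344.00122643 244.1619458 ]
```

View pics/crop.png

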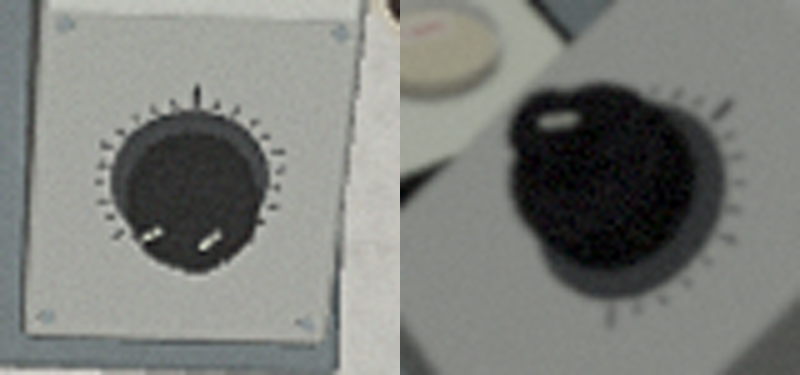

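The left crop shows the coarse line at about (365,247) in full-image pixels, the fine line at about (377,248), and the long tick at about (374.4,219). The base's left edge fitted well (0.251 m), but the right edge did not, so I'll use the left edge and check it against the knobs.

```bash
cat >> h.py <<'E'
yaw=-0.034
Rz=cv2.Rodrigues(np.array([0,0,yaw]))[0]; C0=np.array([.6153,.0017,0])
A0=np.array([-.035,-.085,.0975]);N=np.array([-.574,0,.819]);U=np.array([.819,0,.574]);Rt=np.array([0,-1.,0])
def W(v,C=None): return Rz@np.asarray(v)+(C0 if C is None else C)
def coarse(q): return A0+.034*N+.024*(-np.cos(q)*U-np.sin(q)*Rt)   # cw from 6 o'clock -> left
def fine(q): return A0+.062*N+.013*(np.cos(q)*U+np.sin(q)*Rt)
E
python3 - <<'E'
from h import *
t=load("top0.npz");s=load("side0.npz")
for n,c,off in(("top",t,(335,200)),("side",s,(285,255))):
    print(n,"tick",proj(c,W(A0+.045*U)),"column top",proj(c,W([.085,.085,.312])),"RB",proj(c,W([.125,-.17,.016])),"RF",proj(c,W([-.125,-.17,.016])))
    for q in(.2,.5,.8,1.1,1.4): print(q,"coarse",proj(c,W(coarse(q))),"fine",proj(c,W(fine(q))))
    g=cv2.cvtColor(c["frame"],cv2.COLOR_BGR2GRAY)[off[1]:off[1]+75,off[0]:off[0]+80]
    m=(g<45).astype(np.uint8);k,l,st,ce=cv2.connectedComponentsWithStats(m);i=1+st[1:,4].argmax();print("dark blob",st[i],ce[i]+off)
    h=cv2.morphologyEx((g<70).astype(np.uint8),cv2.MORPH_CLOSE,np.ones((9,9)))
    w=(g>90)&(cv2.erode(h,np.ones((3,3)))>0);k,l,st,ce=cv2.connectedComponentsWithStats(w.astype(np.uint8))
    print("white",[(st[i,4],ce[i]+off) for i in range(1,k)])
    hull=None
E
```

```text
top tick [373.83838907 218.7708414 ] column top [299.14198402 165.57223231] RB [404.42564925 175.40772977] RF [402.72991612 274.86463002]
0.2 coarse [370.63958086 251.52949183] fine [375.79629499 244.70064705]
0.5 coarse [367.82042952 250.55637603] fine [377.3672679  245.24761191]
0.8 coarse [365.4904757  248.90815289] fine [378.65565669 246.17028789]
1.1 coarse [363.85651325 246.72611436] fine [379.5459969  247.38441638]
1.4 coarse [363.06735818 244.19947046] fine [379.95968566 248.77980866]
dark blob [45 40  7 11 18] [383.72222222 244.94444444]
white [(np.int32(6), array([365.5, 246. ])), (np.int32(9), array([376.44444444, 247.66666667]))]
side tick [348.64479777 275.92951366] column top [341.12896051 130.35671645] RB [426.55561882 324.82878995] RF [308.69140094 380.20698733]
0.2 coarse [309.34893285 293.67856666] fine [318.72342089 274.02569339]
0.5 coarse [308.46832695 290.29760472] fine [319.25621451 275.8716351 ]
0.8 coarse [308.6693852  286.55167434] fine [319.17372371 277.96924798]
1.1 coarse [309.91853248 282.7645793 ] fine [318.47813034 280.12809333]
1.4 coarse [312.09946855 279.25486082] fine [317.22987032 282.1490726 ]
dark blob [  22   17   39   38 1078] [325.67068646 290.42300557]
white [(np.int32(1), array([315., 255.])), (np.int32(12), array([316. , 278.5]))]
```

The model matches the images to about 1 px: coarse is at about 0.9 rad and fine at about 0.9 rad. Next I'll write the move planner.

```bash
cat > p.py <<'E'
import sys
from h import *
from scipy.spatial.transform import Rotation as Ro
from plant import arm
def target(h,a,du=0,dr=0):
    z=Rz@(-N); y=Rz@(np.cos(a)*U-np.sin(a)*Rt); x=np.cross(y,z)
    R=np.c_[x,y,z]; u,_,v=np.linalg.svd(R); return W(A0+(h+.164)*N+du*U+dr*Rt),u@v
def plan(p,R,n):
    o=arm.observe();R0=Ro.from_euler("xyz",o["orientation"]).as_matrix();p0=o["tcp_pos"]
    w=Ro.from_matrix(R0.T@R).as_rotvec()/n; Rc=R0
    print("t",o["time"],"tcp",p0.round(4),"q",o["qpos"].round(2),"dist",np.linalg.norm(p-p0).round(4),"deg/row",np.degrees(np.linalg.norm(w)).round(2),"mm/row",1e3*np.linalg.norm(p-p0)/n)
    xs=[]
    for i in range(n):
        xs.append((Rc.T@(p-p0)/n/.15).round(3).tolist()); Rc=Rc@Ro.from_rotvec(w).as_matrix()
    print("xyz",xs,"\ndr",(w/(np.pi/2)).round(3).tolist())
def cur(): return Ro.from_euler("xyz",arm.observe()["orientation"]).as_matrix()
E
python3 - <<'E'
from p import *
plan(np.array([.40,.28,.43]),cur(),8)
print(target(.1,1.57))
E
```

```text
t 0.1 tcp [0.16   0.6298 0.4038] q [-1.31  0.32 -0.07  1.45  0.02  1.37 -0.06] dist 0.425 deg/row 0.0 mm/row 53.12602751611939
xyz [[-0.266, -0.233, -0.021], [-0.266, -0.233, -0.021], [-0.266, -0.233, -0.021], [-0.266, -0.233, -0.021], [-0.266, -0.233, -0.021], [-0.266, -0.233, -0.021], [-0.266, -0.233, -0.021], [-0.266, -0.233, -0.021]] 
dr [0.0, 0.0, 0.0]
(array([ 0.42598236, -0.07690987,  0.313716  ]), array([[-8.18402353e-01,  3.46452536e-02,  5.73600292e-01],
       [ 2.86332887e-02,  9.99399568e-01, -1.95099283e-02],
       [-5.73931811e-01,  4.57091532e-04, -8.18902966e-01]]))
```

```bash
python3 -m creep '{"fingers":[1,1,1,1,1,1,1,1],"xyz":[[-0.266,-0.233,-0.021],[-0.266,-0.233,-0.021],[-0.266,-0.233,-0.021],[-0.266,-0.233,-0.021],[-0.266,-0.233,-0.021],[-0.266,-0.233,-0.021],[-0.266,-0.233,-0.021],[-0.266,-0.233,-0.021]],"dr":[[0,0,0],[0,0,0],[0,0,0],[0,0,0],[0,0,0],[0,0,0],[0,0,0],[0,0,0]]}'
python3 - <<'E'
from p import *
plan(*target(.12,1.57),10)
E
```

```text
time: 1.1
tcp_pos: [0.4012, 0.2787, 0.4298]
orientation: [3.142, -0.0, 2.893]
contact_force: [0.5, 0.8, -0.1]
finger_gap: 0.087
grasp_force: 0.0
t 1.1 tcp [0.4012 0.2787 0.4298] q [-0.89 -0.04  0.23  1.81  0.01  1.37  0.65] dist 0.3692 deg/row 3.71 mm/row 36.917863141143116
xyz [[-0.067, -0.227, 0.066], [-0.058, -0.229, 0.069], [-0.049, -0.231, 0.071], [-0.04, -0.232, 0.072], [-0.031, -0.233, 0.072], [-0.021, -0.234, 0.072], [-0.012, -0.235, 0.072], [-0.003, -0.236, 0.071], [0.006, -0.236, 0.069], [0.015, -0.236, 0.067]] 
dr [-0.004, -0.039, -0.013]
```

```bash
python3 -m creep '{"fingers":[1,1,1,1,1,1,1,1,1,1],"xyz":[[-0.067,-0.227,0.066],[-0.058,-0.229,0.069],[-0.049,-0.231,0.071],[-0.04,-0.232,0.072],[-0.031,-0.233,0.072],[-0.021,-0.234,0.072],[-0.012,-0.235,0.072],[-0.003,-0.236,0.071],[0.006,-0.236,0.069],[0.015,-0.236,0.067]],"dr":[[-0.004,-0.039,-0.013],[-0.004,-0.039,-0.013],[-0.004,-0.039,-0.013],[-0.004,-0.039,-0.013],[-0.004,-0.039,-0.013],[-0.004,-0.039,-0.013],[-0.004,-0.039,-0.013],[-0.004,-0.039,-0.013],[-0.004,-0.039,-0.013],[-0.004,-0.039,-0.013]]}'
python3 - <<'E'
from p import *
plan(*target(.12,1.57),1)
o=arm.observe();w=arm.capture("wrist");np.savez("w1.npz",**w,p=o["tcp_pos"],o=o["orientation"]);cv2.imwrite("pics/w1.png",w["frame"]);print(w["intrinsics"],w["T_tool_cam"])
E
```

```text
time: 2.35
tcp_pos: [0.4273, -0.0354, 0.336]
orientation: [3.129, 0.539, 3.077]
contact_force: [0.3, 0.9, -0.5]
finger_gap: 0.0871
grasp_force: 0.0
t 2.35 tcp [ 0.4273 -0.0354  0.336 ] q [ 0.2  -0.3  -0.15  2.27 -0.07  0.63  1.6 ] dist 0.0434 deg/row 4.37 mm/row 43.43026022168104
xyz [[0.078, -0.279, -0.004]] 
dr [-0.002, -0.046, -0.016]
[[371.64829954   0.         320.74735392]
 [  0.         371.64829954 238.21872046]
 [  0.           0.           1.        ]] [[-1.86923549e-04 -9.63570515e-01 -2.67454348e-01  7.27181361e-02]
 [ 9.99999983e-01 -1.80210707e-04 -4.96451918e-05  3.92486506e-04]
 [-3.61493954e-07 -2.67454352e-01  9.63570532e-01  1.96531358e-02]
 [ 0.00000000e+00  0.00000000e+00  0.00000000e+00  1.00000000e+00]]
```

View pics/w1.png

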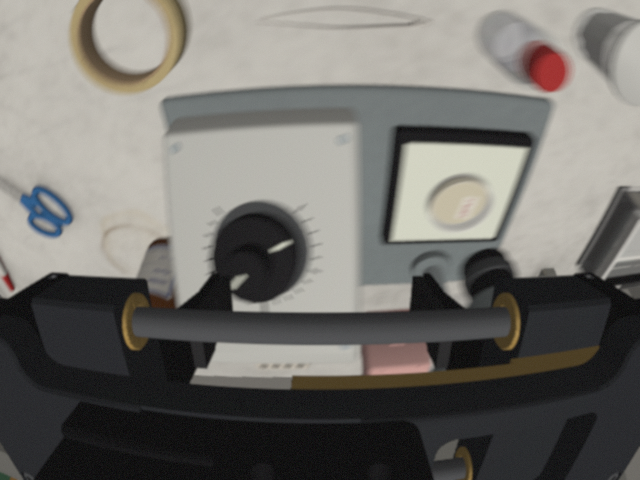

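The wrist view shows the knob pair at about (255,255), with the coarse line at (283,245), the fine line at (238,282) and the tick near (264,305). Joint 2 was at its limit, so I'll align a little closer in.

```bash
python3 - <<'E'
from p import *
plan(*target(.095,1.57),2)
E
```

```text
t 2.4 tcp [ 0.4261 -0.0397  0.3341] q [ 0.2  -0.3  -0.15  2.27 -0.07  0.63  1.6 ] dist 0.0447 deg/row 2.26 mm/row 22.348043403941848
xyz [[0.027, -0.124, 0.078], [0.031, -0.124, 0.076]] 
dr [-0.002, -0.023, -0.009]
```

```bash
python3 -m creep '{"fingers":[1,1,1],"xyz":[[0.027,-0.124,0.078],[0.031,-0.124,0.076],[0,0,0]],"dr":[[-0.002,-0.023,-0.009],[-0.002,-0.023,-0.009],[0,0,0]]}'
python3 - <<'E'
from p import *
plan(*target(.095,1.57),1)
E
```

```text
time: 2.78
tcp_pos: [0.4295, -0.0718, 0.3106]
orientation: [3.137, 0.606, 3.106]
contact_force: [-0.0, 0.2, -0.4]
finger_gap: 0.0868
grasp_force: 0.0
t 2.775 tcp [ 0.4295 -0.0718  0.3106] q [ 0.16 -0.27 -0.03  2.32 -0.14  0.49  1.77] dist 0.0053 deg/row 0.35 mm/row 5.344409766814207
xyz [[0.006, -0.035, 0.004]] 
dr [0.002, -0.003, -0.0]
```

```bash
python3 -m creep '{"fingers":[1,1],"xyz":[[0.006,-0.035,0.004],[0,0,0]],"dr":[[0.002,-0.003,0],[0,0,0]]}'
cat >> p.py <<'E'
def wcap(name):
    o=arm.observe();w=arm.capture("wrist");np.savez(name+".npz",**w,p=o["tcp_pos"],o=o["orientation"]);return load(name+".npz")
def wproj(w,X):
    R=Ro.from_euler("xyz",w["o"]).as_matrix();q=R.T@(np.asarray(X)-w["p"]);T=w["T_tool_cam"];q=T[:3,:3].T@(q-T[:3,3])
    rr=np.hypot(q[0],q[1]);th=np.arctan2(rr,q[2]);K=w["intrinsics"];return np.array([K[0,2]+K[0,0]*th*q[0]/rr,K[1,2]+K[1,1]*th*q[1]/rr])
E
python3 - <<'E'
from p import *
plan(*target(.024,1.57),2)
w=wcap("w2")
print("tick",wproj(w,W(A0+.045*U)),"cc",wproj(w,W(A0+.034*N)),"fc",wproj(w,W(A0+.062*N)))
for q in(.3,.6,.9,1.2): print(q,wproj(w,W(coarse(q))),wproj(w,W(fine(q))))
c=wproj(w,W(A0+.05*N)).astype(int);x0,y0=c-60;im=cv2.resize(w["frame"][y0:y0+120,x0:x0+120],None,fx=5,fy=5,interpolation=cv2.INTER_CUBIC)
for X in [A0+.045*U]+[A0+.034*N+.03*(np.cos(t)*U+np.sin(t)*Rt) for t in np.arange(0,6.2,.5)]+[A0+.062*N+.014*(np.cos(t)*U+np.sin(t)*Rt) for t in np.arange(0,6.2,.8)]:
    p=(wproj(w,W(X))-[x0,y0]+.5)*5;cv2.circle(im,tuple(int(v) for v in p),2,(0,0,255),-1)
cv2.imwrite("pics/w2.png",im);print(x0,y0)
E
```

```text
time: 3.02
tcp_pos: [0.4301, -0.076, 0.3116]
orientation: [-3.141, 0.615, 3.111]
contact_force: [-0.1, 0.2, -0.8]
finger_gap: 0.0871
grasp_force: 0.0
t 3.025 tcp [ 0.4301 -0.076   0.3116] q [ 0.16 -0.27 -0.02  2.32 -0.15  0.48  1.79] dist 0.072 deg/row 0.15 mm/row 36.001565403544895
xyz [[0.008, -0.004, 0.24], [0.008, -0.004, 0.24]] 
dr [0.0, 0.001, 0.001]
tick [318.21282411 302.73002649] cc [317.9022205  258.55781037] fc [317.55923967 276.15966483]
0.3 [330.38681804 220.37668316] [310.27206225 298.00660931]
0.6 [341.63624612 225.73704143] [303.5820757  295.05883087]
0.9 [350.59149132 234.02406477] [298.07492779 290.4200049 ]
1.2 [356.45000753 244.39193921] [294.23733068 284.46607136]
257 208
```

View pics/w2.png

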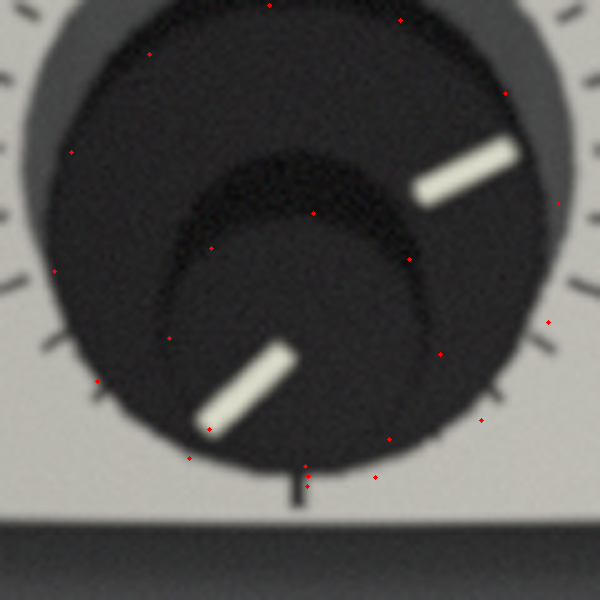

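The crop shows the knob's centre and tick about 8 crop px (1 mm) to the panel's right of the model. The coarse line reads about 1.1 rad and the fine about 0.8 rad. I'll correct by 1 mm and advance.

```bash
python3 -m creep '{"fingers":[1,1,1,1],"xyz":[[0.005,-0.006,0.16],[0.005,-0.005,0.16],[0.005,-0.004,0.16],[0,0,0]],"dr":[[0,0.001,0.001],[0,0.001,0],[0,0,0],[0,0,0]]}' 
python3 - <<'E'
from p import *
plan(*target(.024,1.57,0,.001),1); print(arm.observe()["contact_force"],arm.observe()["wrist_torque"])
E
```

```text
time: 3.58
tcp_pos: [0.4694, -0.0793, 0.2496]
orientation: [3.141, 0.608, 3.109]
contact_force: [-0.9, 1.0, -0.7]
finger_gap: 0.0866
grasp_force: 0.0
t 3.575 tcp [ 0.4694 -0.0793  0.2496] q [ 0.14 -0.08 -0.    2.31 -0.19  0.31  1.84] dist 0.0018 deg/row 0.22 mm/row 1.8416271716995156
xyz [[-0.008, -0.001, -0.009]] 
dr [0.001, -0.002, 0.001]
[-0.92683219  0.95177821 -0.7145062 ] [-0.04357958  0.70822395 -0.00516389]
```

```bash
python3 -m creep '{"fingers":[1,0,0,0,0,0,0],"xyz":[[-0.008,0,-0.009],[0,0,0],[0,0,0],[0,0,0],[0,0,0],[0,0,0],[0,0,0]],"dr":[[0.001,-0.002,0.001],[0,0,0],[0,0,0],[0,0,0],[0,0,0],[0,0,0],[0,0,0]]}' 20
python3 - <<'E'
from p import *
plan(*target(.024,1.57,0,.001),1); o=arm.observe();print(o["contact_force"],o["wrist_torque"],o["wrist_torque"]@cur()[:,2])
E
```

```text
time: 4.45
tcp_pos: [0.4696, -0.0799, 0.253]
orientation: [3.142, 0.615, 3.106]
contact_force: [-4.1, 1.3, 4.6]
finger_gap: 0.0595
grasp_force: 20.0
t 4.45 tcp [ 0.4696 -0.0799  0.253 ] q [ 0.14 -0.08 -0.    2.3  -0.19  0.31  1.83] dist 0.0016 deg/row 0.22 mm/row 1.5740705744240258
xyz [[0.006, 0.004, 0.008]] 
dr [-0.001, 0.002, -0.0]
[-4.062786    1.29084851  4.64625251] [ 1.95090444e-01  8.39094020e-01 -6.48593663e-04] 0.09586411681144047
```

The fingers gripped the coarse knob (59.5 mm gap). Now turning clockwise.

```bash
python3 -m creep '{"fingers":[0,0,0,0,0,0,0],"xyz":[[0,0,0],[0,0,0],[0,0,0],[0,0,0],[0,0,0],[0,0,0],[0,0,0]],"dr":[[0,0,0.1],[0,0,0.1],[0,0,0.1],[0,0,0.1],[0,0,0.1],[0,0,0.1],[0,0,0]]}' 20
cat >> p.py <<'E'
def status(h,a,dr=.001):
    o=arm.observe();R=cur();p,_=target(h,a,0,dr);y=Rz.T@R[:,1];ang=np.arctan2(-y@Rt,y@U)
    print("t",o["time"],"a",ang.round(3),"tq_z",(o["wrist_torque"]@R[:,2]).round(3),"F",(R.T@o["contact_force"]).round(1),"err tool mm",(1e3*R.T@(p-o["tcp_pos"])).round(1),"axis err",np.degrees(np.arccos(min(1,R[:,2]@(Rz@-N)))).round(2),"q",o["qpos"].round(2),"gap",o["finger_gap"])
E
python3 -c "
from p import *
status(.024,1.57)"
```

```text
time: 5.32
tcp_pos: [0.4689, -0.0815, 0.2525]
orientation: [2.623, 0.345, 2.068]
contact_force: [-6.9, -3.6, 5.1]
finger_gap: 0.0592
grasp_force: 20.0
t 5.325 a 0.624 tq_z 0.038 F [-1.6 -4.3 -8.1] err tool mm [1.8 1.1 1.1] axis err 0.0 q [ 0.25 -0.08 -0.11  2.3  -0.22  0.32  0.91] gap 0.05917713208284193
```

```bash
python3 -m creep '{"fingers":[0,0,0,0],"xyz":[[0,0,0],[0,0,0],[0,0,0],[0,0,0]],"dr":[[0,0,0.1],[0,0,0.1],[0,0,0.1],[0,0,0]]}' 20
python3 -c "
from p import *
status(.024,1.57)"
python3 -m creep '{"fingers":[0,0,0,0],"xyz":[[0,0,0],[0,0,0],[0,0,0],[0,0,0]],"dr":[[0,0,0.07],[0,0,0.07],[0,0,0.07],[0,0,0]]}' 20
python3 -c "
from p import *
status(.024,1.57)"
```

```text
time: 5.82
tcp_pos: [0.4684, -0.0818, 0.2521]
orientation: [2.535, 0.09, 1.66]
contact_force: [-9.6, -3.8, 6.7]
finger_gap: 0.0593
grasp_force: 20.0
t 5.825 a 0.152 tq_z 0.025 F [ -3.5  -4.5 -10.9] err tool mm [2.3 0.9 1.1] axis err 0.0 q [ 0.3  -0.08 -0.16  2.3  -0.23  0.32  0.46] gap 0.05933882753802641
time: 6.32
tcp_pos: [0.4679, -0.0818, 0.2517]
orientation: [2.538, -0.099, 1.39]
contact_force: [-12.8, -4.7, 8.5]
finger_gap: 0.0592
grasp_force: 20.0
t 6.325 a -0.177 tq_z -0.041 F [ -6.1  -4.5 -14.2] err tool mm [2.6 0.7 1.1] axis err 0.0 q [ 0.34 -0.08 -0.19  2.3  -0.24  0.32  0.13] gap 0.05922348485934604
```

```bash
python3 -m creep '{"fingers":[0,0,0],"xyz":[[0,0,0],[0,0,0],[0,0,0]],"dr":[[0,0,0.07],[0,0,0.07],[0,0,0]]}' 20
python3 -c "
from p import *
status(.024,1.57)"
python3 -m creep '{"fingers":[0,0,0],"xyz":[[0,0,0],[0,0,0],[0,0,0]],"dr":[[0,0,0.07],[0,0,0.07],[0,0,0]]}' 20
python3 - <<'E'
from p import *
status(.024,1.57)
w=wcap("w3");f=wproj(w,W(A0+.05*N)+Rz@(.001*Rt)).astype(int);x0,y0=f-70
cv2.imwrite("pics/w3.png",cv2.resize(w["frame"][max(y0,0):y0+140,x0:x0+140],None,fx=4,fy=4,interpolation=cv2.INTER_CUBIC));print(x0,y0)
E
```

```text
time: 6.7
tcp_pos: [0.4684, -0.0803, 0.2516]
orientation: [2.567, -0.221, 1.208]
contact_force: [-8.2, -1.7, 4.2]
finger_gap: 0.0592
grasp_force: 20.0
t 6.7 a -0.393 tq_z -0.31 F [-3.5 -3.2 -8.1] err tool mm [1.2 0.4 0.8] axis err 0.0 q [ 0.36 -0.08 -0.22  2.3  -0.25  0.32 -0.08] gap 0.059245905275504225
time: 7.08
tcp_pos: [0.4687, -0.0797, 0.2516]
orientation: [2.62, -0.336, 1.015]
contact_force: [-5.6, 0.6, 0.9]
finger_gap: 0.0592
grasp_force: 20.0
t 7.075 a -0.612 tq_z -0.148 F [-2.  -3.6 -4. ] err tool mm [0.6 0.3 0.6] axis err 0.0 q [ 0.39 -0.08 -0.24  2.3  -0.25  0.32 -0.29] gap 0.05920199249098139
250 272
```

View pics/w3.png

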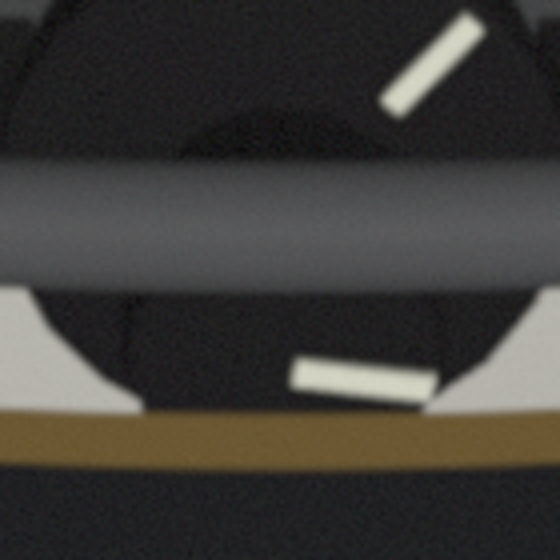

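The crop shows both white lines past the gripper's rod: the coarse line runs from (390,105) to (475,22), and the fine line from (292,372) to (438,387). I'll turn these into angles.

```bash
cat >> p.py <<'E'
def wpanel(w,uv,h):
    K=w["intrinsics"];d=np.array([(uv[0]-K[0,2])/K[0,0],(uv[1]-K[1,2])/K[1,1]]);th=np.hypot(*d)
    v=np.array([*(np.sin(th)*d/th),np.cos(th)]);T=w["T_tool_cam"];R=Ro.from_euler("xyz",w["o"]).as_matrix()
    o=Rz.T@(w["p"]+R@T[:3,3]-C0)-A0;v=Rz.T@R@T[:3,:3]@v
    X=o+v*(h-o@N)/(v@N);return X@U,X@Rt-.001
def ang(w,a,b,h):
    a=np.array(wpanel(w,a,h));b=np.array(wpanel(w,b,h));d=b-a
    print("h",h,"inner mm",(a*1e3).round(1),"outer",(b*1e3).round(1),"clock angle by line",np.arctan2(d[1],d[0]).round(3),"by end",np.arctan2(b[1],b[0]).round(3))
E
python3 - <<'E'
from p import *
w=load("w2.npz");g=lambda x,y,s,x0,y0:(x/s+x0-.5,y/s+y0-.5)
ang(w,g(422,197,5,257,208),g(512,148,5,257,208),.034);ang(w,g(288,350,5,257,208),g(205,430,5,257,208),.062)
w=load("w3.npz")
ang(w,g(390,105,4,250,272),g(475,22,4,250,272),.034);ang(w,g(292,372,4,250,272),g(438,387,4,250,272),.062)
E
```

```text
h 0.034 inner mm [ -7.2 -14.3] outer [-13.1 -24.7] clock angle by line -2.092 by end -2.059
h 0.062 inner mm [0.8 0.8] outer [9.9 9.5] clock angle by line 0.765 by end 0.768
h 0.034 inner mm [15.  -3.1] outer [26.7 -5.7] clock angle by line -0.216 by end -0.211
h 0.062 inner mm [-0.4  1.6] outer [ 8.9 10.4] clock angle by line 0.754 by end 0.861
```

The coarse knob is at 2.93 rad. The hand went on to the equivalent of 3.23, so the knob stopped while the fingers slipped. The fine knob is unmoved at 0.76. Now I'll release and back off to the fine knob.

```bash
python3 -m creep '{"fingers":[1,1,1,1,1,1,1,1],"xyz":[[0,0,0],[0,0,0],[0,0,0],[0,0,0],[0,0,-0.075],[0,0,-0.075],[0,0,-0.075],[0,0,0]],"dr":[[0,0,0],[0,0,0],[0,0,0],[0,0,0],[0,0,0],[0,0,0],[0,0,0],[0,0,0]]}' 
python3 -c "
from p import *
status(.057,1.57)"
```

```text
time: 8.12
tcp_pos: [0.45, -0.0794, 0.2817]
orientation: [2.615, -0.339, 1.015]
contact_force: [0.2, 0.1, -0.2]
finger_gap: 0.0869
grasp_force: 0.0
t 8.125 a -0.614 tq_z -0.015 F [ 0.1 -0.1  0.3] err tool mm [-0.3 -1.5  2.9] axis err 0.0 q [ 0.39 -0.17 -0.23  2.31 -0.27  0.4  -0.28] gap 0.0868808999036237
```

```bash
python3 -m creep '{"fingers":[1,0,0,0,0,0,0,0],"xyz":[[-0.002,-0.01,0.02],[0,0,0],[0,0,0],[0,0,0],[0,0,0],[0,0,0],[0,0,0],[0,0,0]],"dr":[[0,0,0],[0,0,0],[0,0,0],[0,0,0],[0,0,0],[0,0,0],[0,0,0],[0,0,0]]}' 10
python3 - <<'E'
from p import *
status(.057,1.57)
w=wcap("w4");f=wproj(w,W(A0+.05*N)+Rz@(.001*Rt)).astype(int);x0,y0=f-70
cv2.imwrite("pics/w4.png",cv2.resize(w["frame"][max(y0,0):y0+140,x0:x0+140],None,fx=4,fy=4,interpolation=cv2.INTER_CUBIC));print(x0,y0)
E
```

```text
time: 9.12
tcp_pos: [0.4507, -0.0785, 0.277]
orientation: [2.618, -0.338, 1.014]
contact_force: [-0.7, 0.3, 2.2]
finger_gap: 0.0276
grasp_force: 10.0
t 9.125 a -0.614 tq_z -0.049 F [ 0.6  0.4 -2.2] err tool mm [ 0.3  0.8 -1.3] axis err 0.0 q [ 0.39 -0.16 -0.23  2.31 -0.27  0.39 -0.28] gap 0.027609669976956977
250 237
```

View pics/w4.png

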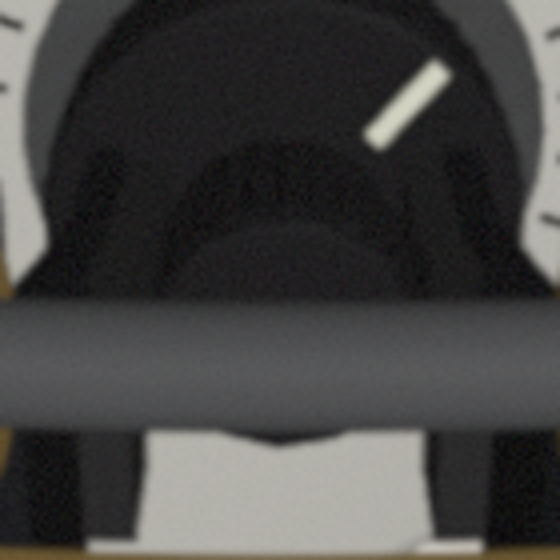

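The crop shows the fine knob gripped (27.6 mm gap), with the coarse line from (373,142) to (443,68). Now I'll turn fine anticlockwise by 0.765 rad, which is -0.487 of full scale.

```bash
python3 - <<'E'
from p import *
w=load("w4.npz");g=lambda x,y,s,x0,y0:(x/s+x0-.5,y/s+y0-.5)
ang(w,g(373,142,4,250,237),g(443,68,4,250,237),.034)
E
python3 -m creep '{"fingers":[0,0,0,0,0,0,0,0],"xyz":[[0,0,0.0],[0,0,0],[0,0,0],[0,0,0],[0,0,0],[0,0,0],[0,0,0],[0,0,0]],"dr":[[0,0,-0.081],[0,0,-0.081],[0,0,-0.081],[0,0,-0.081],[0,0,-0.081],[0,0,-0.082],[0,0,0],[0,0,0]]}' 10
python3 -c "
from p import *
status(.057,1.57)"
```

```text
h 0.034 inner mm [14.8 -2.9] outer [26.8 -5.8] clock angle by line -0.238 by end -0.212
time: 10.18
tcp_pos: [0.4504, -0.0784, 0.2767]
orientation: [2.533, 0.086, 1.659]
contact_force: [-5.2, 0.5, 2.5]
finger_gap: 0.0275
grasp_force: 10.0
t 10.175 a 0.149 tq_z -0.039 F [ 0.7 -2.8 -5. ] err tool mm [-0.5  1.2 -1.3] axis err 0.0 q [ 0.25 -0.17 -0.11  2.32 -0.21  0.39  0.43] gap 0.027510254955597047
```

Turned 0.763 rad. Coarse still reads 2.90–2.93. Next I'll open, back away along the axis and look.

```bash
python3 -m creep '{"fingers":[1,1,1,1,1,1,1],"xyz":[[0,0,0],[0,0,0],[0,0,0],[0,0,0],[0,0,-0.12],[0,0,-0.12],[0,0,0]],"dr":[[0,0,0],[0,0,0],[0,0,0],[0,0,0],[0,0,0],[0,0,0],[0,0,0]]}' 
python3 - <<'E'
from p import *
status(.09,1.57)
w=wcap("w5");f=wproj(w,W(A0+.05*N)+Rz@(.001*Rt)).astype(int);x0,y0=f-70
cv2.imwrite("pics/w5.png",cv2.resize(w["frame"][max(y0,0):y0+140,x0:x0+140],None,fx=4,fy=4,interpolation=cv2.INTER_CUBIC));print(x0,y0)
E
```

```text
time: 11.05
tcp_pos: [0.4302, -0.078, 0.3076]
orientation: [2.529, 0.089, 1.66]
contact_force: [-0.1, -0.4, -0.0]
finger_gap: 0.0848
grasp_force: 0.0
t 11.05 a 0.151 tq_z -0.092 F [-0.4 -0.1 -0. ] err tool mm [-0.   0.   2.6] axis err 0.0 q [ 0.26 -0.26 -0.1   2.32 -0.21  0.47  0.43] gap 0.08476490431791764
247 205
```

View pics/w5.png

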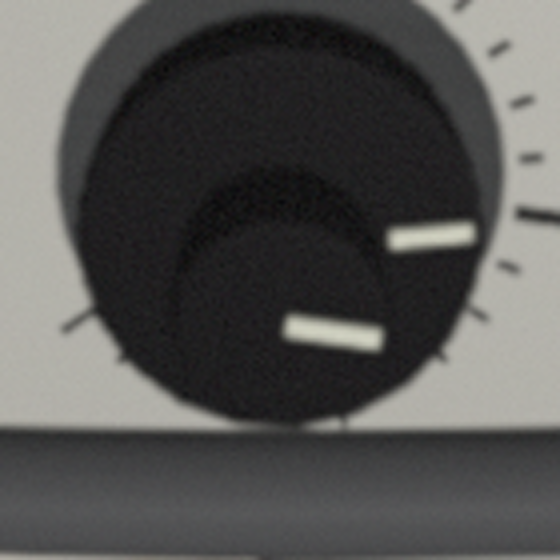

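The fine line runs from (285,328) to (383,340), parallel to the long tick at (517,213) to (560,219). The coarse line runs from (390,240) to (475,234).

```bash
python3 - <<'E'
from p import *
w=load("w5.npz");g=lambda x,y,s=4,x0=247,y0=205:(x/s+x0-.5,y/s+y0-.5)
ang(w,g(390,240),g(475,234),.034);ang(w,g(285,328),g(383,340),.062);ang(w,g(517,213),g(558,218.5),.0)
t=arm.capture("top")["frame"];b=load("top0.npz")["frame"]
d=cv2.absdiff(t,b).max(2)>40
for n,(x,y,r) in dict(tape=(407,300,22),tweez=(340,294,25),sb=(290,292,12),cup=(249,298,16),brown=(428,193,16),dish=(303,248,8)).items(): print(n,d[y-r:y+r,x-r:x+r].sum())
E
```

```text
h 0.034 inner mm [15.1 -3.1] outer [27.2 -5.8] clock angle by line -0.219 by end -0.21
h 0.062 inner mm [0.3 1. ] outer [13.   0.8] clock angle by line -0.014 by end 0.065
h 0.0 inner mm [39.9  0.7] outer [47.1  0.7] clock angle by line -0.006 by end 0.014
tape 624
tweez 135
sb 0
cup 0
brown 0
dish 13
```

```bash
python3 -c "
from plant import arm
print(arm.job_done())"
```

```text
the job is handed in; nothing more can be done
None
```

The job is handed in, verdict not shown: the coarse knob is at its end stop (about 2.92 rad), the fine line points at the index tick (within about 0.02 rad by its direction), and the gripper is open and clear; the tape and tweezers could not be confirmed unmoved in the last top view (probably the arm in the way).

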